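# Fit the guide roller, then hold a board pressed into the test contacts

## Robot

A 7-joint arm with a two-finger parallel gripper is mounted at the origin on the work surface. World frame = base frame: x ahead of the robot, y to its left, z up, the work surface at z = 0. Lengths are in m, angles in rad, forces in N, time in s.
With the tool pointing down it reaches from about 0.4 to 0.75 m from the base axis. Payload 19.5 kg.
Tool frame: the origin (TCP) lies midway between the tips of the shut fingers; the grasp point (between the pads) lies 19 mm behind it (bot.pinch_z is the distance from the TCP to the grasp point, in m); x points along the fingers, z is the direction in which the jaws open and shut, and the axes are right-handed (so a half turn about x gives the same grasp; the last joint's range is limited). The gripper opens to 85 mm and grips with 20 to 120 N. Pads are 22 mm wide; open, the fingers measure 114 mm over their backs; the gripper's body (76 mm by 85 mm) begins 54 mm behind the grasp point. The pads swing forward as they close: fully open they stand 13 mm farther back than shut.
Start: joints at [-1.175, 0.707, -0.028, 1.485, 0.022, 0.951, -0.075], TCP at [0.244, 0.521, 0.231] pointing down, gripper open.
Joint ranges: [-2.71, 2.71], [-0.32, 2.16], [-1.57, 1.52], [0, 2.45], [-1.46, 4.6], [0, 2.02], [-2.83, 2.83]. Speed limits (rad/s): [1.89, 1.89, 2.57, 2.57, 3.01, 3.01, 3.01].

## Interface

Orientations are given as a unit quaternion [w, x, y, z].
In Python, from cell import bot gives the robot as it stands. The module is installed in compiled form; this text tells all that it offers. Calls block until the motion is done:
- bot.move_pose(position, orientation): joint-space move of the TCP to a pose.
- bot.move_l(position, rate=0.15, orientation=None): straight line of the TCP; orientation=None keeps the orientation; rate is the mean speed in m/s.
- bot.move_j(angles): joint-space move.
- bot.release() and bot.grab(): open the fingers fully, or close them until they stop; the grip force is fixed at half the most.
- bot.dwell(seconds).
- bot.inverse_kinematics(position, orientation): joint angles nearest the present ones, or None.
- bot.camera(name): name is "scene" or "top"; returns the picture (420x560x3 uint8, blue, green, red); there is no depth.
- bot.get_calibration(name): a dict with "K" (3x3 intrinsics, pixels), "k1" (the pictures are not rectified: a ray, as slopes to the right and down, at radius r is drawn at 1 + k1 r^2 times it, then the intrinsics apply), "pose" (4x4, takes a point from camera to world coordinates). Camera axes: x right, y up, looking along -z (the intrinsics and any distortion apply to the point x, -y, -z); pixel columns grow to the right and rows downward; lengths in m; the calibration is good to about 2 mm. A picture is of the moment at which its call begins. get_calibration takes no time and is no camera call.
A pose or a line that the arm cannot do raises bot.IKError and nothing moves.
- bot.sign_off(): hands the job in, once; it reports no verdict.
Trained networks look in the newest picture that a camera, given by its name, has taken for a name from the list of things; names that differ only in an ending like _2 or _b are one class to them, and where a whole thing is asked for, a point or a joint stands for the part that bears it (a point fixed in the world has none). Each returns a list of dicts, best first, with "confidence" (0 to 1); they miss things now and then, are a little off and sometimes report something else, mostly with a low value. They report only what shows in the picture. A call takes as long as a camera call.
- bot.spot_in(camera, name): "xy" ([column, row] as shares, 0 to 1, of the picture: columns of its width, rows of its height, amid what is visible of it).
- bot.tip_of(camera, name): "xy" ([column, row] as shares, 0 to 1, of the picture: columns of its width, rows of its height: a listed point, or the origin of a listed thing).
Readings, each from a call of its own:
- bot.get_clock(): time.
- bot.get_qpos(): joint angles.
- bot.get_qd(): joint speeds.
- bot.get_joint_torque(): joint torques, N m.
- bot.get_position(): TCP position.
- bot.get_ee_rot(): TCP orientation.
- bot.get_contact_force(): force on the tool from outside, world axes, zero at the start.
- bot.get_ft_torque(): the same for the moment, N m.
- bot.get_gripper_width(): finger opening in m.
Only numpy, scipy, OpenCV 4.12 (cv2) and the standard library are available. Lean on these libraries where they do the work, as an engineer would, in place of code of your own. Each camera call takes 0.05 s, during which the arm holds its last target. There are 200 camera calls.

## Task

Set up the test nest and take a reading: put the tall white guide roller over the upright post of the nest so it stands right down on the bed, and let go of it. Then take the circuit board by its heat sink, lay it flat on the nest between the roller and the fence, slide its tongue in under the lip and push firmly, without ramming, until the sprung contact bar hidden there is fully home. Finish while still holding the board pressed home (the spring pushes it out again if you let go), and leave the other things on the table where they are.

Things in the scene. Friction and masses are not known exactly. Their poses are not given: they have to be found in the camera images.
- nest: Fixed test nest: aluminium bed 12 mm thick, dark lip rail at its far side. Origin on the table, x -78..102, y -85..85 mm is bed, top z 12. +x: push direction, from the open side towards the lip; z up. Dark fence, 10 mm high, on the bed: inner face at y -45, x -55..35. Post at y +60; the fitted roller's rim is at y 46 +-2, so the board has about 5 mm play each side: aim its middle at y 0.
- lip_front (a point): Middle of the lower front edge of the lip, at (55, 0, 22) mm in the nest frame. The lip covers x 55 to 100 mm and y -75 to +75 mm; the slot beneath it is 10 mm high (bed at z 12, lip underside at z 22 mm) and 126 mm wide; the lip's top is at z 34 mm.
- bar_face (a point): Middle of the front face (faces -x of the nest) of the sprung contact bar hidden under the lip; at (70, 0, 17) mm in the nest frame when at rest, it moves with the bar to x 78 mm at home. The bar is 100 mm wide in y.
- contact_bar (a joint): Travel of the contact bar along nest +x, in m: 0 at rest, 0.008 fully home against a hard stop. Its spring resists with about 3.6 N at rest rising to 8.4 N at home; it always springs back.
- post_base (a point): Foot of the nest's upright steel post, on the bed's top, at (0, 60, 12) mm in the nest frame. The post has 10 mm diameter and stands 40 mm above the bed, its top 6 mm tapered to 4 mm diameter.
- roller: Guide roller: a tall plain white plastic ring, outer diameter 28 mm, hole 14 mm, height 34 mm, about 40 g, standing upright with its hole vertical. Origin: centre of its underside; z along its axis.
- board: Green circuit board 6 mm thick, about 160 g, flat, heat sink up. Origin: underside, below the heat sink; x towards the tongue. Plate x -55..43, y -40..40 mm; tongue with brass strips, 60 mm wide, on to x 57. Black finned heat sink centred on the origin: 36 mm in x, 24 in y, z 6 to 46; grip it across its 24 mm. Other parts stand up to 3 mm over the board.
- tongue_tip (a point): Middle of the front edge of the board's tongue, at (57, 0, 3) mm in the board frame. With the contact bar home it is at x 78 mm in the nest frame.
- washer: Bystander: flat white ring 42 mm across, 8 mm high (not the roller). Origin: centre of underside.
- bare_board: Bystander: smaller green board 75 x 55 mm with no heat sink. Origin: centre of underside.
- flux_bottle: Bystander: amber bottle 54 mm diameter, 110 mm high. Origin: centre of underside.
- parts_bin: Bystander: cream open bin 130 x 100 x 60 mm. Origin: centre of underside.
- driver: Bystander: screwdriver 180 mm long, lying. Its own x axis runs along it.
- paste_jar: Bystander: white jar 60 mm diameter, 55 mm high. Origin: centre of underside.

How it is judged:
On the way, in this order (a step that is already met when the one before it is completed fails the run):
1. the roller stands on the bed over its post, let go (horizontal distance between roller and post_base below 0.005 m and distance between roller and post_base below 0.007 m and angle between roller's own z axis and vertical below 0.12 rad and contact force between the fingers and roller below 0.3 N), for 0.2 s.
2. the board lies flat with its tongue under the lip (angle between board's own z axis and vertical below 0.12 rad and z of tongue_tip in the frame of nest below 0.021 m and y of tongue_tip in the frame of nest between -0.012 and 0.012 m and x of tongue_tip in the frame of nest above 0.058 m), for 0.1 s.
At the end, for the whole second after the job is handed in: Roller upright over the post, foot within 5 mm sideways and 7 mm in all of the post foot, untouched; board flat (0.12 rad), tongue tip under the lip, within 12 mm of the centre line and past 74.5 mm; contact bar pressed 6.5 mm or more; fingers still press the board (1 N), board still (all of step 1 and angle between board's own z axis and vertical below 0.12 rad and z of tongue_tip in the frame of nest below 0.021 m and y of tongue_tip in the frame of nest between -0.012 and 0.012 m and value of joint contact_bar above 0.0065 m and x of tongue_tip in the frame of nest above 0.0745 m and contact force between the fingers and board above 1 N and contact force between board and nest above 4 N and linear speed of board below 0.01 m/s); the arm keeps its last pose, push and grip.
It fails at once if board rammed into the nest (over 60 N) (contact force between board and nest above 60 N).
It fails at once if another thing on the table moved over 30 mm (distance of any of washer, bare_board, flux_bottle, parts_bin, driver, paste_jar from where it was at the start of the episode above 0.03 m).
It also fails if it takes over 61 s, if anything falls off the work surface, if the arm or the gripper's body presses on something with over 40 N, if the wrist force passes 120 N, or if a joint passes its speed limit or range.

## Working session

There is one attempt and no reset: what is moved stays moved. The work goes in short steps, each a Python script; the robot and the scene stay as the last script left them, time stands still between calls to the robot, and variables do not carry over. Pictures are saved under pics/ and viewed, about 8 in all and at most 12, crops included, and the job is handed in when it is done.

```bash
mkdir -p pics; cat > h.py <<'E'
from cell import bot
import numpy as np, cv2
def ray(cam,xy):
    c=bot.get_calibration(cam);K=np.array(c["K"]);P=np.array(c["pose"])
    u=np.array([[[xy[0]*560,xy[1]*420]]],float)
    # drawn = r(1+k1 r^2)
    p=cv2.undistortPoints(u,K,np.array([c["k1"],0,0,0.]))[0,0]
    d=P[:3,:3]@np.array([p[0],-p[1],-1]);return P[:3,3],d
def onz(cam,xy,z):
    o,d=ray(cam,xy);return o+d*(z-o[2])/d[2]
def proj(cam,X):
    c=bot.get_calibration(cam);P=np.linalg.inv(np.array(c["pose"]));q=P[:3,:3]@np.asarray(X,float)+P[:3,3]
    x=np.array([q[0],-q[1]])/-q[2];x=x*(1+c["k1"]*(x@x));K=np.array(c["K"]);return K[:2,:2]@x+K[:2,2]
def tri(a,b):
    (o1,d1),(o2,d2)=ray("scene",a),ray("top",b)
    s=np.linalg.lstsq(np.c_[d1,-d2],o2-o1,rcond=None)[0]
    p,q=o1+s[0]*d1,o2+s[1]*d2;return (p+q)/2,np.linalg.norm(p-q)
E
python3 - <<'E'
from h import *
for c in("scene","top"):
    im=bot.camera(c);cv2.imwrite(f"pics/{c}0.png",im)
    k=bot.get_calibration(c);print(c,np.round(k["K"],1).tolist(),k["k1"],np.round(k["pose"],3).tolist())
for n in("nest","lip_front","bar_face","post_base","roller","board","tongue_tip","washer","bare_board"):
    for c in("scene","top"):
        for f in("spot_in","tip_of"):
            try:r=getattr(bot,f)(c,n)
            except Exception as e: print(n,c,f,e);continue
            print(n,c,f,[(np.round(np.array(d["xy"])*[560,420],1).tolist(),round(d["confidence"],2)) for d in r[:3]])
print(bot.get_clock(),bot.get_ee_rot(),bot.pinch_z)
E
```

```text
scene [[399.9, 0.0, 280.7], [0.0, 399.9, 207.4], [0.0, 0.0, 1.0]] 0.03058174191191338 [[0.658, -0.591, 0.467, 1.11], [0.753, 0.524, -0.398, -0.481], [-0.01, 0.613, 0.79, 1.025], [0.0, 0.0, 0.0, 1.0]]
top [[392.8, 0.0, 284.9], [0.0, 392.8, 209.6], [0.0, 0.0, 1.0]] -0.08488916776466962 [[-0.02, 0.98, -0.197, 0.346], [-1.0, -0.023, -0.014, -0.003], [-0.018, 0.196, 0.98, 1.063], [0.0, 0.0, 0.0, 1.0]]
nest scene spot_in [([283.6, 225.5], 0.87)]
nest scene tip_of [([283.1, 223.2], 0.58)]
nest top spot_in [([290.8, 204.2], 0.82)]
nest top tip_of [([292.7, 206.6], 0.69), ([461.1, 207.9], 0.65)]
lip_front scene spot_in [([285.9, 225.0], 0.97)]
lip_front scene tip_of [([296.1, 231.3], 0.67)]
lip_front top spot_in [([288.3, 204.3], 0.61)]
lip_front top tip_of [([288.5, 187.0], 0.82)]
bar_face scene spot_in []
bar_face scene tip_of []
bar_face top spot_in [([176.0, 246.3], 0.16)]
bar_face top tip_of [([402.2, 219.3], 0.44)]
post_base scene spot_in [([283.0, 226.6], 0.85)]
post_base scene tip_of [([295.0, 212.0], 0.71), ([230.7, 206.3], 0.48)]
post_base top spot_in [([289.5, 206.5], 0.65)]
post_b
[... 343 characters left out ...]
 0.66)]
board top tip_of [([174.3, 246.0], 0.97)]
tongue_tip scene spot_in [([332.6, 161.3], 0.59)]
tongue_tip scene tip_of [([343.1, 170.3], 0.85)]
tongue_tip top spot_in [([176.0, 242.9], 0.69), ([389.4, 163.4], 0.44)]
tongue_tip top tip_of [([181.3, 221.8], 0.88)]
washer scene spot_in [([272.7, 173.6], 0.59)]
washer scene tip_of [([274.0, 173.8], 0.48)]
washer top spot_in [([241.5, 281.1], 0.41)]
washer top tip_of [([248.1, 279.1], 0.53)]
bare_board scene spot_in [([239.1, 308.9], 0.94)]
bare_board scene tip_of [([237.5, 309.9], 0.66)]
bare_board top spot_in [([387.9, 164.0], 0.65)]
bare_board top tip_of [([389.5, 163.3], 0.67)]
1.9 [ 0.5966279  -0.37949692  0.59666369  0.37948607] 0.0187
```

```bash
python3 -c "
import cv2,numpy as np
a=cv2.imread('pics/scene0.png');b=cv2.imread('pics/top0.png')
cv2.imwrite('pics/t2.png',cv2.resize(b,(800,600),interpolation=cv2.INTER_CUBIC));cv2.imwrite('pics/s2.png',cv2.resize(a,(800,600),interpolation=cv2.INTER_CUBIC))"
```

```text
(no output)
```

View pics/t2.png

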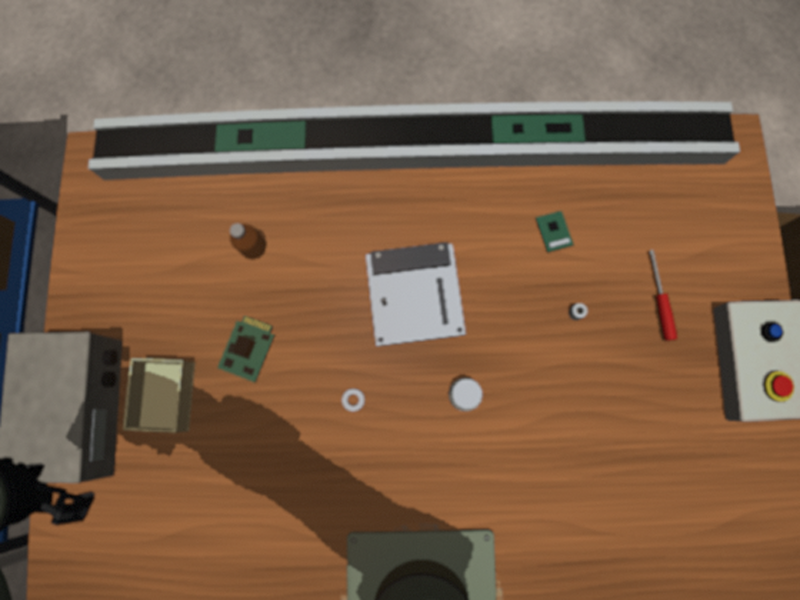

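View pics/s2.png

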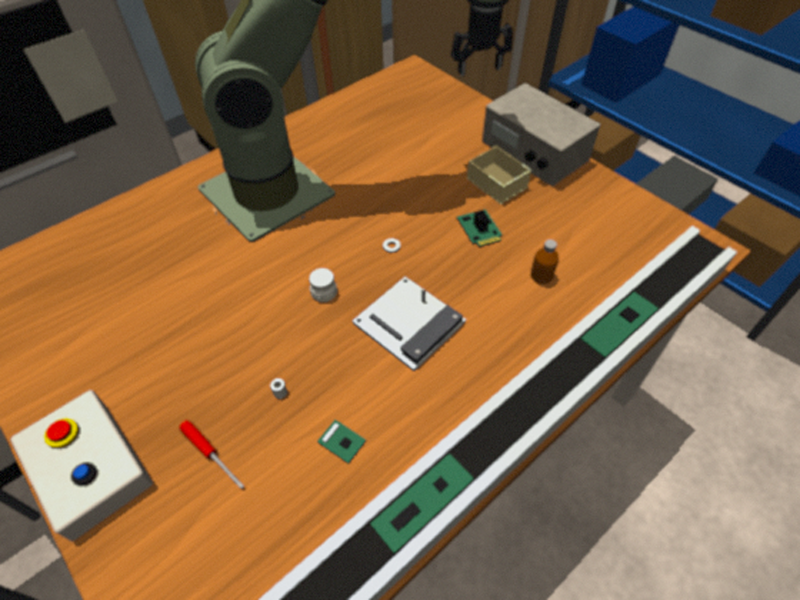

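The top view (800 px scale) shows the nest at (415,295), with its lip at the far side and its post at (384,301). The roller is at (579,311), the board with its brass tongue is at (246,348) and the washer is at (353,400). The networks agree with all of these. Next I'll refine the poses by fitting silhouettes in both views.

```bash
cat > fit.py <<'E'
from h import *
from scipy.optimize import minimize
S=4
def box(x0,x1,y0,y1,z0,z1): return np.array([[x,y,z] for x in(x0,x1) for y in(y0,y1) for z in(z0,z1)])/1e3
def cyl(r,z0,z1): 
    t=np.linspace(0,2*np.pi,48,endpoint=False);return np.array([[r*np.cos(a),r*np.sin(a),z] for a in t for z in(z0,z1)])/1e3
M={"nest":[box(-78,102,-85,85,0,12),box(55,100,-75,75,0,34)],"roller":[cyl(14,0,34)],
"board":[box(-55,43,-40,40,0,6),box(43,57,-30,30,0,6),box(-18,18,-12,12,6,46)],"washer":[cyl(21,0,8)]}
def hulls(cam,parts,p,z=0):
    c,s=np.cos(p[2]),np.sin(p[2]);R=np.array([[c,-s,0],[s,c,0],[0,0,1]])
    return [cv2.convexHull(np.array([proj(cam,R@q+[p[0],p[1],z]) for q in P],np.float32))[:,0] for P in parts]
def fit(name,p0,imgs,cams=("scene","top"),z=0):
    D={}
    for c in cams:
        u,v=proj(c,[p0[0],p0[1],.015]);w=60 if name=="nest" else 40 if name=="board" else 16
        x0,y0=int(u-w),int(v-w);cr=imgs[c][y0:y0+2*w,x0:x0+2*w]
        big=cv2.resize(cr,None,fx=S,fy=S,interpolation=cv2.INTER_CUBIC).astype(np.float32)
        lab=cv2.cvtColor(np.clip(big/255,0,1),cv2.COLOR_BGR2HSV)
        # wood: orange hue, R well above B ; normalised redness
        red=(big[...,2]-big[...,0])/(big.sum(2)+30)
        wood=np.percentile(red,95 if 0 else 80);m=(red<wood*.55).astype(np.float32)
        D[c]=(x0,y0,m)
    def ren(c,p):
        x0,y0,m=D[c];r=np.zeros(m.shape,np.uint8)
        for h in hulls(c,M[name],p,z):
            q=((h-[x0,y0]+.5)*S-.5);cv2.fillConvexPoly(r,np.round(q*16).astype(np.int32),255,cv2.LINE_AA,4)
        return r/255.
    def cost(p): return sum(np.abs(ren(c,p)-D[c][2]).sum()/max(D[c][2].sum(),1) for c in cams)
    best=min((minimize(cost,p0,method="Nelder-Mead",options=dict(initial_simplex=np.array(p0)+np.vstack([np.zeros(3),np.diag([a,a,b])]),xatol=1e-5,fatol=1e-5,maxiter=400)) for a,b in((.008,.1),(-.005,-.06))),key=lambda r:r.fun)
    vis=[np.hstack([cv2.resize((D[c][2]*255).astype(np.uint8),(300,300)),cv2.resize((np.abs(ren(c,best.x)-D[c][2])*255).astype(np.uint8),(300,300))]) for c in cams]
    return best.x,best.fun,np.vstack(vis)
E
python3 - <<'E'
from fit import *
im={c:cv2.imread(f"pics/{c}0.png") for c in("scene","top")}
px=lambda c,u,v,z:onz(c,[u/560,v/420],z)
n=px("top",292,206,0);b=px("top",174.3,246,0);t=px("top",181.3,221.8,.003);r=px("top",402,221,0)
yn=np.arctan2(*(px("top",288.5,187,.022)-n)[1::-1]);yb=np.arctan2(*(t-b)[1::-1]);print(n,b,r,yn,yb)
V=[]
for nm,p in(("nest",[n[0],n[1],yn]),("board",[b[0],b[1],yb]),("roller",[r[0],r[1],0])):
    for cs in(("scene","top"),("top",),("scene",)):
        x,f,v=fit(nm,p,im,cs);print(nm,cs,np.round(x,4),round(f,3))
        if len(cs)==2:V.append(cv2.resize(v,(266,266)))
cv2.imwrite("pics/fit.png",np.hstack(V))
E
```

```text
[ 0.56896634 -0.00724247  0.        ] [0.46452779 0.31807949 0.        ] [ 0.51977614 -0.3087594   0.        ] 0.17122698244888707 -0.2700472996979382Traceback (most recent call last):
  File "<stdin>", line 9, in <module>
  File "fit.py", line 29, in fit
    best=min((minimize(cost,p0,method="Nelder-Mead",options=dict(initial_simplex=np.array(p0)+np.vstack([np.zeros(3),np.diag([a,a,b])]),xatol=1e-5,fatol=1e-5,maxiter=400)) for a,b in((.008,.1),(-.005,-.06))),key=lambda r:r.fun)
  File "fit.py", line 29, in <genexpr>
    best=min((minimize(cost,p0,method="Nelder-Mead",options=dict(initial_simplex=np.array(p0)+np.vstack([np.zeros(3),np.diag([a,a,b])]),xatol=1e-5,fatol=1e-5,maxiter=400)) for a,b in((.008,.1),(-.005,-.06))),key=lambda r:r.fun)
              ~~~~~~~~^^^^^^^^^^^^^^^^^^^^^^^^^^^^^^^^^^^^^^^^^^^^^^^^^^^^^^^^^^^^^^^^^^^^^^^^^^^^^^^^^^^^^^^^^^^^^^^^^^^^^^^^^^^^^^^^^^^^^^^^^^^^^^^^^^^^^^^^^^^^^^^^^^^^^
    res = _minimize_neldermead(fun, x0, args, callback, bounds=bounds,
                               **options)
    fsim[j] = func(sim[j])
              ~~~~^^^^^^^^
    fx = f
[... 252 characters left out ...]
^^^^^^^^^^^^^^^
  File "fit.py", line 28, in <genexpr>
    def cost(p): return sum(np.abs(ren(c,p)-D[c][2]).sum()/max(D[c][2].sum(),1) for c in cams)
                                   ~~~^^^^^
  File "fit.py", line 25, in ren
    for h in hulls(c,M[name],p,z):
             ~~~~~^^^^^^^^^^^^^^^
  File "fit.py", line 11, in hulls
    return [cv2.convexHull(np.array([proj(cam,R@q+[p[0],p[1],z]) for q in P],np.float32))[:,0] for P in parts]
                                     ~~~~^^^^^^^^^^^^^^^^^^^^^^^
  File "h.py", line 12, in proj
    c=bot.get_calibration(cam);P=np.linalg.inv(np.array(c["pose"]));q=P[:3,:3]@np.asarray(X,float)+P[:3,3]
ValueError: time passes only in moves, steps and waits
```

```bash
cat > pre.txt <<'E'
from cell import bot
import numpy as np, cv2
_C={}
def cal(n):
    if n not in _C: _C[n]={k:np.array(v) for k,v in bot.get_calibration(n).items()};_C[n]["inv"]=np.linalg.inv(_C[n]["pose"])
    return _C[n]
E
sed -e 1,2d -e 's/bot.get_calibration(cam)/cal(cam)/' -e 's/np.linalg.inv(np.array(c\["pose"\]))/c["inv"]/' -e 's/np.array(\[c\["k1"\],/np.array([float(c["k1"]),/' h.py > b.txt; cat pre.txt b.txt > h.py
cat > run1.py <<'E'
from fit import *
im={c:cv2.imread(f"pics/{c}0.png") for c in("scene","top")}
px=lambda c,u,v,z:onz(c,[u/560,v/420],z)
n=px("top",292,206,0);b=px("top",174.3,246,0);t=px("top",181.3,221.8,.003);r=px("top",402,221,0)
yn=np.arctan2(*(px("top",288.5,187,.022)-n)[1::-1]);yb=np.arctan2(*(t-b)[1::-1])
V=[]
for nm,p in(("nest",[n[0],n[1],yn]),("board",[b[0],b[1],yb]),("roller",[r[0],r[1],0])):
    for cs in(("scene","top"),("top",),("scene",)):
        x,f,v=fit(nm,p,im,cs);print(nm,cs,np.round(x,4),round(f,3))
        if len(cs)==2:V.append(cv2.resize(v,(266,266)))
cv2.imwrite("pics/fit.png",np.hstack(V))
E
python3 run1.py
```

```text
nest ('scene', 'top') [ 0.5559 -0.0011  0.1041] 0.184
nest ('top',) [ 0.556  -0.0028  0.1061] 0.025
nest ('scene',) [ 5.559e-01 -4.000e-04  1.047e-01] 0.154
board ('scene', 'top') [ 0.4714  0.323  -0.3679] 1.038
board ('top',) [ 0.4714  0.3228 -0.3789] 0.333
board ('scene',) [ 0.4698  0.3244 -0.3767] 0.703
roller ('scene', 'top') [ 0.5259 -0.3094 -0.0925] 0.303
roller ('top',) [ 0.5266 -0.3114  0.0522] 0.103
roller ('scene',) [ 0.5246 -0.3077 -0.1123] 0.065
```

View pics/fit.png

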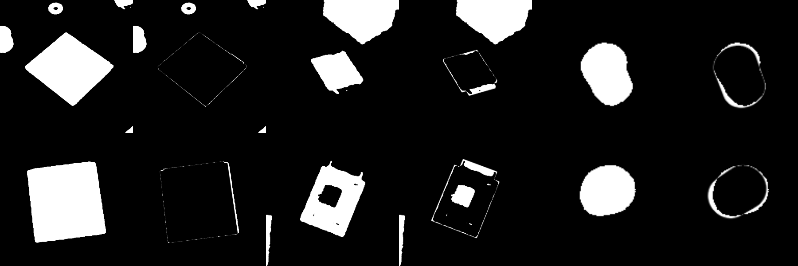

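The mask fits are good: the nest residual is a thin, even outline. The two cameras differ by about 2–3 mm in y, but by nearly the same amount for every object, so relative positions hold. The averages are nest (0.556, -0.0016, yaw 0.105), roller (0.5256, -0.3096) and board (0.4706, 0.3236, yaw -0.376). Next is picking up the roller and checking it in hand beside the post.

```bash
cat > mv.py <<'E'
from fit import *
from scipy.spatial.transform import Rotation as Ro
NP=np.array([.556,-.0016]);NY=.105
def N(x,y,z=0):
    c,s=np.cos(NY),np.sin(NY);return np.array([NP[0]+(c*x-s*y)/1e3,NP[1]+(s*x+c*y)/1e3,z/1e3])
def quat(yaw,flip=0):
    zt=np.array([-np.sin(yaw),np.cos(yaw),0])*(-1 if flip else 1);xt=np.array([0,0,-1.])
    q=Ro.from_matrix(np.c_[xt,np.cross(zt,xt),zt]).as_quat();return q[[3,0,1,2]]
def best(pos,yaw):
    q0=np.array(bot.get_qpos());o=[]
    for f in(0,1):
        j=bot.inverse_kinematics(list(pos),list(quat(yaw,f)))
        if j is not None:o.append((np.abs(np.array(j)-q0).max(),f,np.round(j,2)))
    o.sort(key=lambda a:a[0]);print(o);return quat(yaw,o[0][1])
def st(t=""): print(t,"t",round(bot.get_clock(),2),"p",np.round(bot.get_position(),4),"F",np.round(bot.get_contact_force(),2),"w",round(bot.get_gripper_width(),4))
E
python3 - <<'E'
from mv import *
r=np.array([.5256,-.3096]);g=.024-.0187
q=best([*r,.2],NY)
bot.move_pose([*r,.16],q);st("above")
bot.move_l([*r,g],.15);st("down")
bot.grab();st("grab")
bot.move_l([*r,.16],.2);st("lift")
p=N(0,60,52+10);p[2]+=g
bot.move_pose([p[0],p[1],.16],bot.get_ee_rot());bot.move_l(p,.15);st("overpost")
for c in("scene","top"):cv2.imwrite(f"pics/{c}1.png",bot.camera(c))
im={c:cv2.imread(f"pics/{c}1.png") for c in("scene","top")}
V=[]
for c in im:
    u,v=np.round(proj(c,N(0,60,60))).astype(int);V.append(cv2.resize(im[c][v-35:v+35,u-35:u+35],(400,400),interpolation=cv2.INTER_CUBIC))
cv2.imwrite("pics/c1.png",np.hstack(V));st()
E
```

```text
[(np.float64(1.4200210225863985), 1, array([ 0.25,  0.85,  0.53,  1.4 , -0.46,  1.01, -0.6 ])), (np.float64(1.9442848374479607), 0, array([ 0.67,  0.82, -0.4 ,  1.38,  0.35,  1.01,  1.87]))]
above t 4.98 p [ 0.526  -0.3089  0.16  ] F [-1.19 -0.53  0.32] w 0.0852
down t 6.17 p [ 0.526  -0.3098  0.0061] F [ 0.09  0.59 -0.21] w 0.0854
grab t 6.75 p [ 0.5257 -0.3097  0.0057] F [-1.08  1.54  7.06] w 0.0263
lift t 7.67 p [ 0.5253 -0.3093  0.1591] F [ 0.    0.74 -1.18] w 0.0264
overpost t 9.82 p [0.5501 0.0577 0.068 ] F [ 0.34  0.36 -0.74] w 0.0264
 t 9.92 p [0.5502 0.058  0.0682] F [0.34 0.47 0.45] w 0.0266
```

View pics/c1.png

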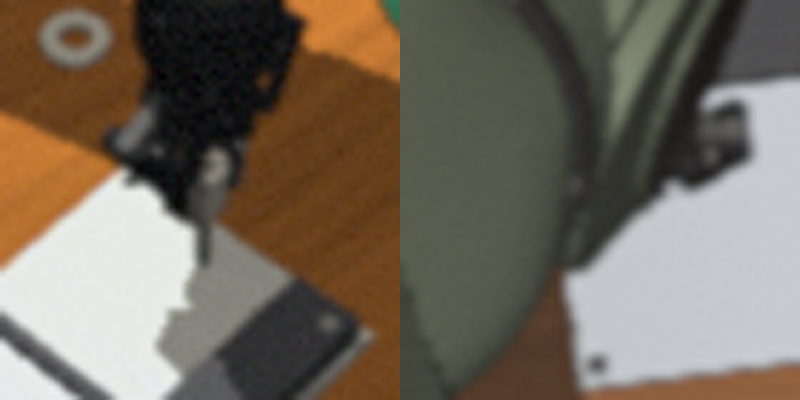

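The scene crop shows the roller between the fingers at about (215,165) with the post directly below it at (205,240). The top view is blocked by the arm. I'll lower it in small steps, watching the force.

```bash
cat > low.py <<'E'
from mv import *
g=.024-.0187
F0=np.array(bot.get_contact_force());p0=N(0,60,0)
for z in(54,51,49,47,45,42,38,32,26,20,16,13,12):
    bot.move_l([p0[0],p0[1],z/1e3+g],.04);F=np.array(bot.get_contact_force())-F0
    p=np.array(bot.get_position());print(z,np.round(F,1),np.round((p-[p0[0],p0[1],g])*1e3,1))
    if abs(F[2])>12 or np.hypot(*F[:2])>10:print("stop");break
st()
E
python3 low.py
```

```text
54 [-0.7  0.6 -0.9] [-0.1 -0.  53.8]
51 [-0.2 -0.4 -1. ] [-0.1 -0.  50.8]
49 [ 0.7 -0.6 -2.1] [-0.   0.  48.9]
47 [-0.8 -0.7 -0.3] [-0.1 -0.  46.9]
45 [-0.1 -0.2 -1.5] [-0.  -0.  44.9]
42 [-0.6 -1.  -0.9] [-0.1 -0.  41.8]
38 [-0.1 -0.1 -0.4] [-0.1 -0.  37.7]
32 [-0.1 -0.3 -0.3] [-0.2 -0.1 31.7]
26 [-0.5 -1.5 -0.4] [-0.1 -0.  25.8]
20 [-0.6 -0.1 -1.3] [-0.1 -0.  19.8]
16 [-0.4  0.5 -1.2] [-0.1 -0.  15.8]
13 [-1.2 -0.4 -1.8] [-0.1 -0.  12.8]
12 [-2.1 -0.4  8.8] [ 0.1 -0.  12.4]
 t 13.42 p [0.5498 0.0581 0.0177] F [-1.74  0.12  9.28] w 0.0268
```

It contacts at exactly bed height with no side force. I'll release, back off, move above the board and look.

```bash
python3 - <<'E'
from mv import *
bot.release();bot.dwell(.2);p=bot.get_position();bot.move_l([p[0],p[1],.16],.2)
b=np.array([.4706,.3236]);q=best([*b,.2],-.376)
bot.move_pose([*b,.2],q);st("above board")
for c in("scene","top"):cv2.imwrite(f"pics/{c}2.png",bot.camera(c))
im={c:cv2.imread(f"pics/{c}2.png") for c in("scene","top")}
for c in im:
    r=fit("nest",[.556,-.0016,.105],im,(c,));print(c,np.round(r[0],4),round(r[1],3))
V=[]
for c in im:
    u,v=np.round(proj(c,N(0,40,30))).astype(int);V.append(cv2.resize(im[c][v-40:v+40,u-40:u+40],(400,400),interpolation=cv2.INTER_CUBIC))
cv2.imwrite("pics/c2.png",np.hstack(V))
E
```

```text
[(np.float64(0.8748462572359423), 1, array([-1.02,  0.87,  0.8 ,  1.56, -0.7 ,  1.02, -1.97])), (np.float64(1.5063631260087011), 0, array([-0.58,  0.74, -0.15,  1.54,  0.14,  0.87,  0.41]))]
above board t 16.18 p [0.4711 0.3223 0.1996] F [ 0.34  0.32 -0.74] w 0.0855
scene [ 5.559e-01 -4.000e-04  1.050e-01] 0.179
top [ 0.556  -0.0023  0.1055] 0.04
```

View pics/c2.png

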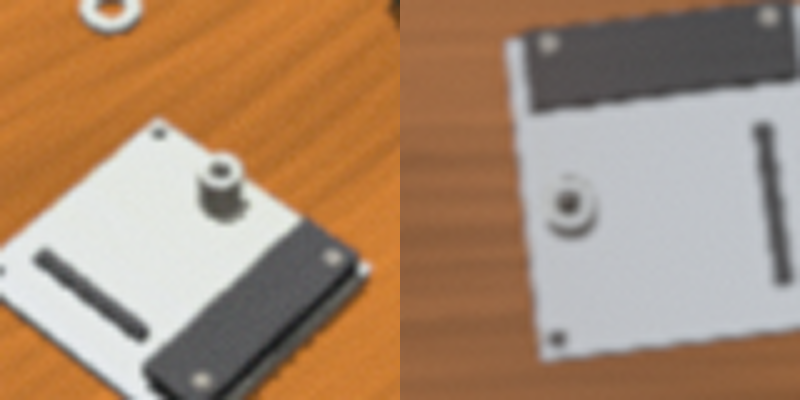

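The roller stands upright on its post, visible in both crops at (220,185) and (570,205). Now the board.

```bash
python3 - <<'E'
from mv import *
b=np.array([.4706,.3236]);g=.030-.0187
bot.move_l([*b,g],.15);st("down")
bot.grab();st("grab")
bot.move_l([*b,.12],.15);st("lift")
p=N(-18,0,12+30);p[2]+=g
q=quat(NY,1)
bot.move_pose([p[0],p[1],.12],q);st("over nest")
bot.move_l(p,.12);F0=np.array(bot.get_contact_force())
for h in(15,8,4,2,1,.5,0):
    z=12+h;bot.move_l([p[0],p[1],z/1e3+g],.04);F=np.array(bot.get_contact_force())-F0
    print(h,np.round(F,1),np.round((np.array(bot.get_position())-[p[0],p[1],g+.012])*1e3,1))
    if abs(F[2])>5 or np.hypot(*F[:2])>8:print("stop");break
st()
im={}
for c in("scene","top"):
    im[c]=bot.camera(c);cv2.imwrite(f"pics/{c}3.png",im[c])
    u,v=np.round(proj(c,N(0,0,20))).astype(int);im[c]=cv2.resize(im[c][v-50:v+50,u-50:u+50],(400,400),interpolation=cv2.INTER_CUBIC)
cv2.imwrite("pics/c3.png",np.hstack(list(im.values())))
for c in im: print(c,[(np.round(np.array(d["xy"])*[560,420],1),round(d["confidence"],2),np.round(onz(c,d["xy"],.015),4)) for d in bot.tip_of(c,"tongue_tip")[:2]])
print(N(39,0,15))
E
```

```text
down t 17.68 p [0.4709 0.3238 0.012 ] F [0.89 0.3  0.95] w 0.0854
grab t 18.27 p [0.4707 0.3237 0.0115] F [-1.31  0.38  5.62] w 0.0231
lift t 19.15 p [0.4702 0.3235 0.1192] F [-0.18  0.08 -1.56] w 0.0234
over nest t 20.42 p [ 0.5381 -0.0023  0.1197] F [ 0.5   0.43 -0.89] w 0.0231
15 [-0.2 -0.1  0.2] [-0.1 -0.1 14.9]
8 [ 0.1  0.1 -0.2] [-0.1 -0.   7.8]
4 [-1.2  0.6  0.2] [-0.1  0.   3.8]
2 [ 1.1  0.3 -0.2] [-0.   0.   1.9]
1 [-1.2 -0.3 -0.5] [0. 0. 1.]
0.5 [-0.1 -0.2  0.2] [-0.   0.   0.5]
0 [-1.6  1.7  6.1] [ 0.1 -0.   0.2]
stop
 t 23.23 p [ 0.5382 -0.0035  0.0235] F [-1.3   1.26  4.91] w 0.023
scene [(array([291.6, 226.5]), 0.56, array([0.5908, 0.0033, 0.015 ]))]
top []
[0.59478521 0.00248748 0.015     ]
```

View pics/c3.png

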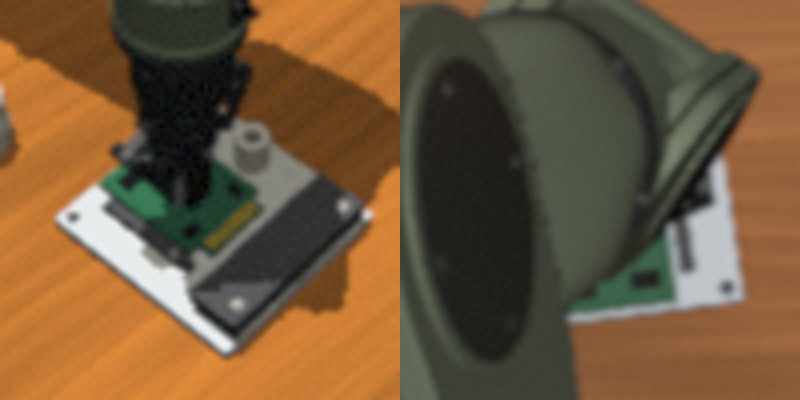

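The board lies flat and parallel between the fence and the roller, with its brass tongue at (230,225) just short of the lip. I'll slide it in, then push in small steps with force feedback.

```bash
cat > push.py <<'E'
from mv import *
g=.030-.0187;z=12.3
def go(x,r=.04):
    p=N(x,0,z);p[2]+=g;bot.move_l(p,r)
u=N(1000,0)[:2]-N(0,0)[:2]
def fr():
    f=np.mean([bot.get_contact_force() for _ in range(3)],0);return np.array([f[:2]@u,f[1]*u[0]-f[0]*u[1],f[2]])
def xn(): return ((np.array(bot.get_position())[:2]-NP)@u)*1e3
E
python3 - <<'E'
from push import *
go(-18);F0=fr();print("F0",F0)
xs=[-10,-4,2,6,9]+list(np.arange(10,30,.75))
for x in xs:
    go(x,.03 if x<9 else .012);F=fr()-F0;print(x,np.round(F,1),round(xn(),2),round(float(np.array(bot.get_position())[2])*1e3-g*1e3,2))
    if -F[0]>16 or abs(F[1])>8 or abs(F[2])>20:print("stop");break
    if bot.get_clock()>50:print("time");break
st()
E
```

```text
F0 [ 0.21286484 -0.19863057 -1.91426781]
-10 [-1.1 -0.1  1.2] -9.87 12.23
-4 [-0.1  0.4  0.7] -3.94 12.23
2 [0.5 0.4 0.7] 2.1 12.25
6 [-0.   0.3  0.4] 6.09 12.28
9 [ 0.5 -0.4  1.3] 8.98 12.27
10.0 [-0.4  0.6  0.3] 10.01 12.28
10.75 [-0.3  0.2 -0.3] 10.77 12.3
11.5 [-0.6  0.1  1.2] 11.51 12.29
12.25 [-0.1 -0.1  0.8] 12.27 12.31
13.0 [-0.3  1.1  1.1] 13.02 12.28
13.75 [-0.7  0.1  1.3] 13.75 12.3
14.5 [-3.5  1.2  3. ] 14.23 12.26
15.25 [-4.7  0.4  3.2] 15.14 12.28
16.0 [-4.6  0.1  3. ] 15.88 12.24
16.75 [-4.9  0.2  3.1] 16.66 12.27
17.5 [-5.5  0.7  3.2] 17.35 12.26
18.25 [-5.3  0.6  3.3] 18.05 12.28
19.0 [-6.2  0.3  4.3] 18.69 12.26
19.75 [-7.3  0.6  5.1] 19.39 12.27
20.5 [-7.6  0.9  4.9] 20.03 12.25
21.25 [-7.7 -0.5  5.8] 20.75 12.29
22.0 [-8.4  1.2  6.3] 21.4 12.27
22.75 [-11.2   1.3   8.1] 21.9 12.27
23.5 [-17.6   1.1  13.1] 21.94 12.3
stop
 t 30.23 p [0.5778 0.0007 0.0236] F [-17.37  -0.92  11.15] w 0.023
```

The bar was met at x≈14.0 and hit its hard stop at 21.9. That is 7.9 mm of travel, with the force rising as the spring specification says and then sharply to 17 N. I'll do a last check of steadiness and a look at both views.

```bash
python3 - <<'E'
from push import *
bot.dwell(.5);print(fr(),xn());im={}
for c in("scene","top"):
    im[c]=bot.camera(c);u_,v=np.round(proj(c,N(0,0,20))).astype(int);im[c]=cv2.resize(im[c][v-50:v+50,u_-50:u_+50],(400,400),interpolation=cv2.INTER_CUBIC)
cv2.imwrite("pics/c4.png",np.hstack(list(im.values())));bot.dwell(.5);print(fr(),xn());st()
E
```

```text
[-16.78316001   1.1875877   10.20273901] 21.948225001870746
[-17.22505916   0.67827981  11.2493557 ] 21.9295683709696
 t 31.32 p [0.5778 0.0007 0.0236] F [-17.2   -1.13  11.25] w 0.023
```

View pics/c4.png

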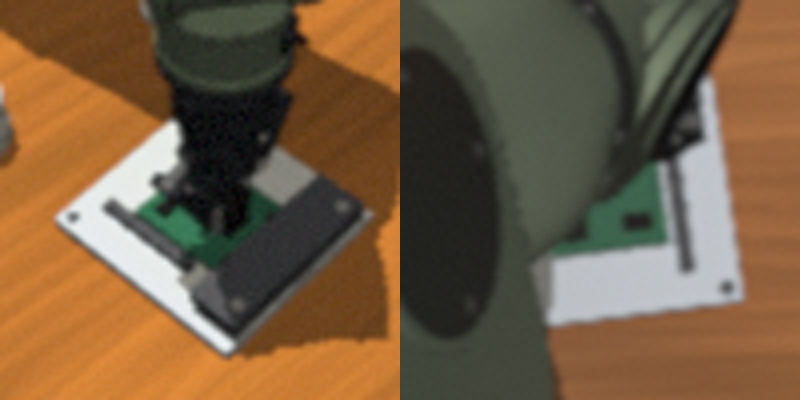

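The tongue is under the lip, and the board is flat and parallel to the fence. The gripper hides the roller, but there is no side force. Handing in.

```bash
python3 -c "
from cell import bot
print(bot.sign_off())"
```

```text
the job is handed in; nothing more can be done
None
```

I finished the job and handed it in at about 31 s of robot time, with the arm still holding the board pressed home. No verdict is reported.

- **Roller:** It went down over the post with no side force and touched at bed height. After I let go, both cameras showed it standing upright on the post.
- **Board:** I gripped it by the heat sink, laid it flat between the roller and the fence, and slid the tongue under the lip. It met the contact bar, which then travelled about 7.9 mm to its hard stop.
- **Push:** The force held steady at about 17 N over the last second, far below the 60 N limit, with no drift in position. Side force was about 1 N.

**What the checks left open:**
- In the last pictures the gripper hid the roller, so I could not see it again after the push. The low side force is the only evidence that it was not disturbed.
- The two cameras disagreed by 2–4 mm in y. I averaged them, and contact during placing matched the averaged positions.
- There was also an upward force of about 11 N on the gripper from the board at the end, while the tool height did not change.

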